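# Fit the keyed lamp and switch the circuit on

### The job

On the green circuit board, plug the red-domed lamp into the round yellow lamp holder: turn it so that the flat of its D-shaped foot matches the flat of the well, and push it fully home, with the switch still off. Then throw the switch lever all the way over to on, away from its starting side, and let go. Leave the spare green-domed plug, the magnet, the battery block, the screwdriver and the meter where they are.

Things in the scene. Friction and masses are not known exactly. Their poses are not given: they have to be found in the camera images.
- lamp: Red-domed lamp plug, loose, upright on the table left or right of the board, any yaw; 55-115 g. White D-shaped foot 26 mm high, radius 22, flat 14 mm from the axis, bottom edge bevelled 2 mm; on it a black square grip 24 x 24 mm, 26 to 62 mm up; red dome to 82 mm. Origin: centre of the underside. z up; x points out of the flat; grip faces square to x and y, a white stripe on the +x one.
- lamp_key (a point): Middle of the top edge of the lamp foot's flat: 14 mm from the lamp's axis along its x, 26 mm above its underside.
- holder: Round yellow holder fixed on the board, 84 mm across, 30 high; place and yaw (any) vary. D-shaped well open at the top, 22 mm deep, radius 23.8, flat 15.8 mm from the axis (1.8 mm clearance round the foot), mouth flared by 3 mm. Origin: centre of the underside, on the board's top. z up; x points from the axis to the well's flat, where the rim has a white mark.
- holder_floor (a point): Centre of the well's floor, 8 mm above the holder's origin, 22 mm below its rim; same axes as the holder. The lamp's origin comes to rest here.
- holder_key (a point): Where the lamp's key point (lamp_key) lies when the lamp is home: 14 mm along the holder's x, 34 mm above its origin.
- switch_base: Yellow switch block fixed on the board, 70 x 50 x 25 mm; its place and yaw vary a little with the board. Origin: centre of its underside on the board's top. The lever's hinge runs along its y, 22 mm above its origin; off leans to -x, on leans to +x.
- switch (a joint): Angle of the switch lever: 0 = off, leaning 0.5 rad from upright to the block's -x; 1.0 = fully on, leaning 0.5 rad to its +x (stop at each end). It starts between 0 and 0.2 and stays where it is left; pushing it takes about 1 N at the ball.
- switch_tip (a point): Centre of the red ball (26 mm across) at the lever's end, 80 mm from the hinge on a 10 mm steel rod.
- board: Green circuit board fixed on the table, 250 x 340 x 12 mm (x, y, z), with two fixed yellow component blocks 44 x 44 mm at x = -98 and +98, y = -30 mm, tops 38 mm above the table. Origin: centre of its underside; the holder stands on its +y half, the switch on its -y half.
- spare: Spare plug with a green dome, otherwise the same shape and size as the lamp; loose, upright on the table on the other side of the board. Origin: centre of its underside. To be left alone.
- magnet: Loose bar magnet, half red and half blue, 100 x 16 x 12 mm. Origin: centre of its underside. To be left alone.
- battery: Loose yellow battery block with a blue cell, 85 x 50 x 42 mm. Origin: centre of its underside. To be left alone.
- meter: Loose orange hand-held meter lying on its back, 150 x 78 x 40 mm. Origin: centre of its underside. To be left alone.
- driver: Loose screwdriver with a red handle lying on the table on the left. Origin: the middle of its length, on the table. To be left alone.
Mind the look-alikes: they are no part of the job. Leave any purple look-alike of the lamp alone.

How it is judged:
By the outcome, as a careful person would: the job done as asked, in the order asked, and still so for the second after the job is handed in, with the robot touching nothing.
It also fails if it takes over 64 s, if anything falls off the work surface, if the arm or the gripper's body presses on something with over 40 N, if the wrist force passes 120 N, or if a joint passes its speed limit or range.

### The arm

A 7-joint arm with a two-finger parallel gripper is mounted at the origin on the work surface. World frame = base frame: x ahead of the robot, y to its left, z up, the work surface at z = 0. Lengths are in m, angles in rad, forces in N, time in s.
With the tool pointing down it reaches from about 0.4 to 0.85 m from the base axis. Payload 6.9 kg.
Tool frame: the origin (TCP) lies at the very end of the fingers, on their centre line; the grasp point (between the pads) lies 19 mm behind it; z points along the fingers, y is the direction in which the jaws open and shut (so a half turn about z gives the same grasp; the last joint's range is limited). The gripper opens to 85 mm and grips with 20 to 120 N. Pads are 22 mm wide; open, the fingers measure 114 mm over their backs; the gripper's body (76 mm by 85 mm) begins 54 mm behind the grasp point. The pads swing forward as they close: fully open they stand 13 mm farther back than shut.
Start: joints at [1.45, 0.507, -0.238, 1.5, 0.126, 1.149, -0.155], TCP at [0.14, -0.609, 0.231] pointing down, gripper open.
Joint ranges: [-3.08, 3.08], [-0.24, 2.05], [-1.43, 1.35], [0, 2.5], [-1.52, 4.66], [0.17, 1.96], [-2.89, 2.89]. Speed limits (rad/s): [2.39, 2.39, 3.14, 3.14, 3.14, 3.14, 3.14].

### API

Orientations are given as a unit quaternion [x, y, z, w].
In Python, from station import bot, get_image, camera_model gives the robot as it stands.
- The arm moves only by the tool carry_out, never from a script. Its argument "moves" is text: rows parted by semicolons, each of 5 numbers parted by spaces: the shift along the tool's x, y, z in m, then the turn about the tool's z in degrees, then the opening, from 0 (shut) to 1 (fully open). In form: tx ty tz roll claw; .... A call has 1 to 8 rows; each row is the pose to reach, as a shift and turn from the pose commanded when the call began, along the tool's axes at that moment; what a row does not reach only later rows make up. A row lasts 1/12 s, in which the tool goes at most 41.7 mm and 7.16 degrees, less where a joint would pass 70% of its speed; a pose out of reach is approached as far as the arm can. A call with a gripper value outside its range is refused whole. The fingers move at their own pace and stop on an object; "force" is the grip in N (left out, the last holds). Time passes only in rows, so rows that repeat a pose let the fingers close. It gives the time, the measured TCP pose, the force and the opening at its end, in the units of the state.
- bot.read_state(): the state, without advancing time (a new reading comes with each control period).
- get_image(name): name is "scene" or "top" or "wrist"; returns the picture (400x640x3 uint8, red, green, blue); there is no depth.
- camera_model(name): a dict with "fx", "fy", "cx", "cy" (pixels), "rvec" (rotation vector, rad) and "tvec" (3), from world to camera coordinates, as OpenCV has them. Camera axes: x right, y down, z forward; pixel columns grow to the right and rows downward; lengths in m; the calibration is good to about 2 mm. A picture is of the moment at which its call begins: read the wrist's pose just before it. camera_model takes no time and is no camera call; for the wrist camera it gives the pose at the moment of the call.
- bot.sign_off(): hands the job in, once; it reports no verdict.
The state is a dict: "t": time; "joint_pos": joint angles; "joint_velocities": joint speeds; "joint_torque": joint torques, N m; "position": TCP position; "tool_rot": TCP orientation; "contact_force": force on the tool from outside, world axes, zero at the start; "wrist_torque": the same for the moment, N m; "gripper_width": finger opening in m.
Only numpy, scipy, OpenCV 4.12 (cv2) and the standard library are available. Lean on these libraries where they do the work, as an engineer would, in place of code of your own. Each camera call takes 0.05 s, during which the arm holds its last target.

## Working session

There is one attempt and no reset: what is moved stays moved. The work goes in short steps, Python scripts to look and compute and a tool call to move; the robot and the scene stay as the last step left them, time stands still between calls to the robot, and variables do not carry over. Pictures are saved under pics/ and viewed, and the job is handed in when it is done.

Besides the shell and the picture viewer there is one more tool, called after "Request:" as name(argument=value, ...), one argument or row to a line, values as JSON. carry_out: Moves the arm, as the interface text tells. Its arguments: {"type":"object","properties":{"moves":{"type":"string"},"force":{"type":"number"}},"required":["moves"]}

```bash
ls; mkdir -p pics
python3 - <<'E'
from station import bot,get_image,camera_model
import cv2
for n in ["scene","top","wrist"]:
    im=get_image(n); cv2.imwrite(f"pics/{n}0.png",im[:,:,::-1]); m=camera_model(n); print(n,m)
print(bot.read_state())
E
```

```text
pics
scene {'fx': 491.1590269333587, 'fy': 491.1590269333587, 'cx': 315.975744444309, 'cy': 200.16156860472427, 'rvec': array([ 1.69959277,  1.84039734, -0.77403572]), 'tvec': array([ 0.08060461, -0.31126353,  1.91580482])}
top {'fx': 474.65652494615654, 'fy': 474.65652494615654, 'cx': 317.60158546963373, 'cy': 202.34664429410344, 'rvec': array([ 2.07631393, -2.14356637,  0.22026781]), 'tvec': array([0.00686169, 0.534096  , 1.5705865 ])}
wrist {'fx': 285.01539253089516, 'fy': 285.01539253089516, 'cx': 318.54017543940523, 'cy': 199.7432382496953, 'rvec': array([-2.25543982,  1.79440142,  0.28787875]), 'tvec': array([-0.62374024, -0.04069196,  0.38034642])}
{'t': 0.15, 'joint_pos': array([ 1.45049248,  0.50810639, -0.23753182,  1.50094731,  0.12570385,
        1.14886858, -0.15481349]), 'joint_velocities': array([-0.0002364 , -0.00137593,  0.00076002, -0.0006439 , -0.0007662 ,
        0.00038058, -0.00062898]), 'joint_torque': array([-3.38714912e-03, -6.21011710e+01, -2.18946040e+00, -2.49838185e+01,
        1.27744596e-02,  9.11674986e-03, -1.79437222e-05]), 'position': array([ 0.13977336, -0.60876707,  0.23063766]), 'tool_rot': array([ 9.93633668e-01,  1.12657369e-01, -9.27218840e-05, -6.65181327e-04]), 'contact_force': array([ 0.30130829,  0.84108728, -0.65476634]), 'wrist_torque': array([-0.01185824, -0.00029761,  0.00582497]), 'gripper_width': 0.08521971364356562}
```

View pics/scene0.png

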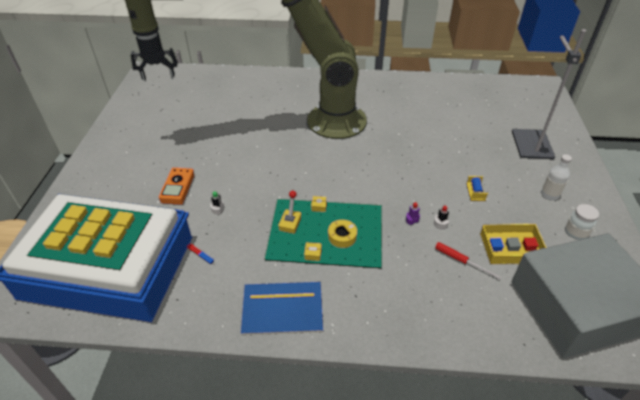

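View pics/top0.png

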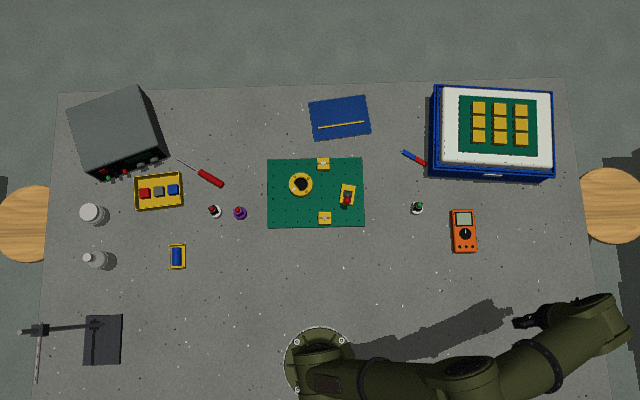

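View pics/wrist0.png

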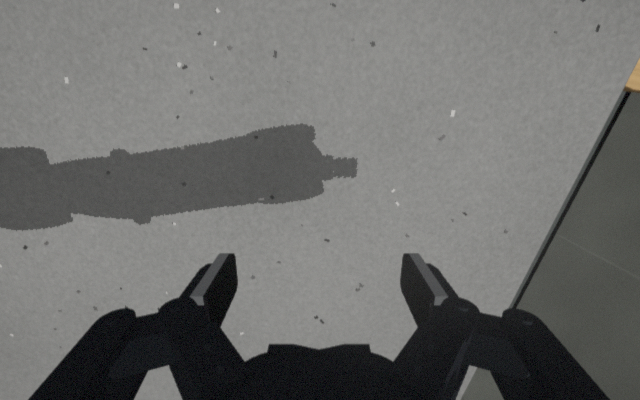

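Candidates for the lamp in the scene picture: the red dome with a white foot at (442,216), the purple look-alike at (413,213), and the green spare at (216,203). By the description it is the one at (442,216), which is (214,211) in the top view. I'll check it in a close crop.

```bash
cat > h.py <<'E'
import numpy as np,cv2
from station import bot,get_image,camera_model
def K(m): return np.array([[m['fx'],0,m['cx']],[0,m['fy'],m['cy']],[0,0,1.]])
def ray(m,u,v):
    R=cv2.Rodrigues(np.array(m['rvec']))[0]; c=-R.T@np.array(m['tvec'])
    d=R.T@np.linalg.inv(K(m))@np.array([u,v,1.]); return c,d/np.linalg.norm(d)
def onz(m,u,v,z):
    c,d=ray(m,u,v); return c+d*(z-c[2])/d[2]
def proj(m,p): return cv2.projectPoints(np.array(p,float).reshape(-1,1,3),np.array(m['rvec']),np.array(m['tvec']),K(m),None)[0].reshape(-1,2)
E
python3 - <<'E'
from h import *
s=cv2.imread('pics/scene0.png');t=cv2.imread('pics/top0.png')
def crop(im,u,v,w,h,k): return cv2.resize(im[v-h:v+h,u-w:u+w],None,fx=k,fy=k,interpolation=cv2.INTER_CUBIC)
a=crop(s,428,213,40,25,5);b=crop(t,228,210,40,25,5)
c=crop(s,325,230,70,50,5);d=crop(t,315,195,70,50,5)
cv2.imwrite('pics/c1.png',np.vstack([a,b]));cv2.imwrite('pics/c2.png',d)
m=camera_model('top')
for n,u,v,z in [('lamp',214,211,.05),('purple',240,212,.05),('holder',301,184,.042),('ball',345,201,.09),('spare',417,207,.05)]: print(n,onz(m,u,v,z))
E
```

```text
lamp [0.51653308 0.34605438 0.05      ]
purple [0.51015566 0.2568118  0.05      ]
holder [0.60430898 0.04562398 0.042     ]
ball [ 0.52848875 -0.10213309  0.09      ]
spare [ 0.50800568 -0.3504041   0.05      ]
```

View pics/c1.png

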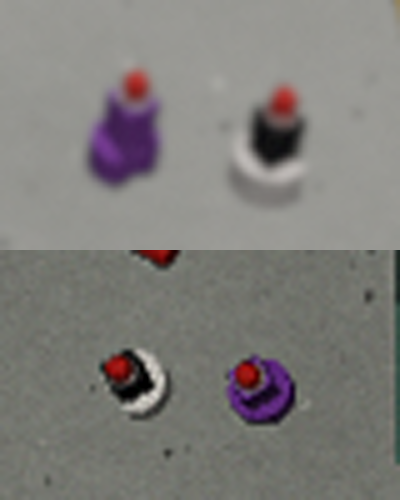

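View pics/c2.png

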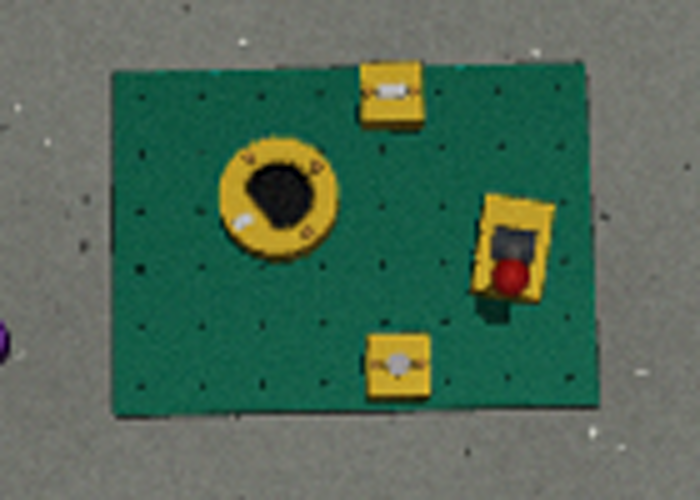

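Crop check: the left one in the top view has the red dome, black grip and white foot, so it is the lamp. The purple look-alike is 9 cm to its right. The holder's white mark is at the lower left of the holder. Next I'll move over towards the lamp.

Request:
carry_out(
  moves="0.2 -0.1 -0.03 0 1;0.42 -0.22 -0.05 0 1;0.42 -0.22 -0.05 0 1;0.42 -0.22 -0.05 0 1;0.42 -0.22 -0.05 0 1;0.42 -0.22 -0.05 0 1;0.42 -0.22 -0.05 0 1;0.42 -0.22 -0.05 0 1",
)

```text
t: 0.82
position: [0.3928, -0.3921, 0.2668]
tool_rot: [0.994, 0.113, -0.0, -0.0]
contact_force: [0.6, -1.2, -0.1]
gripper_width: 0.0854
```

Request:
carry_out(
  moves="0.25 -0.55 0 0 1;0.25 -0.55 0 0 1;0.25 -0.55 0 0 1;0.25 -0.55 0 0 1;0.25 -0.55 0 0 1;0.25 -0.55 0 0 1;0.25 -0.55 0 0 1;0.25 -0.55 0 0 1",
)

```text
t: 1.48
position: [0.4581, -0.0651, 0.2667]
tool_rot: [0.994, 0.113, 0.0, 0.0]
contact_force: [1.1, -0.4, -0.5]
gripper_width: 0.0857
```

Request:
carry_out(
  moves="0.13 -0.34 0 0 1;0.13 -0.34 0 0 1;0.13 -0.34 0 0 1;0.13 -0.34 0 0 1;0.13 -0.34 0 0 1;0.13 -0.34 0 0 1;0.13 -0.34 0 0 1;0.13 -0.34 0 0 1",
)

```text
t: 2.15
position: [0.5045, 0.2649, 0.2664]
tool_rot: [0.994, 0.112, -0.0, 0.0]
contact_force: [1.0, -0.6, 0.7]
gripper_width: 0.0855
```

Run:
```python
from h import *
print(bot.read_state()['position'],bot.read_state()['tool_rot'],bot.read_state()['joint_pos'])
m=camera_model('wrist');im=get_image("wrist");cv2.imwrite("pics/w1.png",im[:,:,::-1])
print(ray(m,320,200))
t=get_image("top");cv2.imwrite("pics/t1.png",t[:,:,::-1])
```

```text
[0.50447715 0.26486722 0.26644647] [ 9.93655301e-01  1.12468225e-01 -8.09666698e-05  1.84654353e-04] [-0.16074552  0.4268012  -0.55841635  1.5886728   0.23826857  1.19505119
 -2.11218702]
(array([0.58214   , 0.28303336, 0.40866342]), array([-0.30233299, -0.07431338, -0.95030115]))
```

View pics/w1.png

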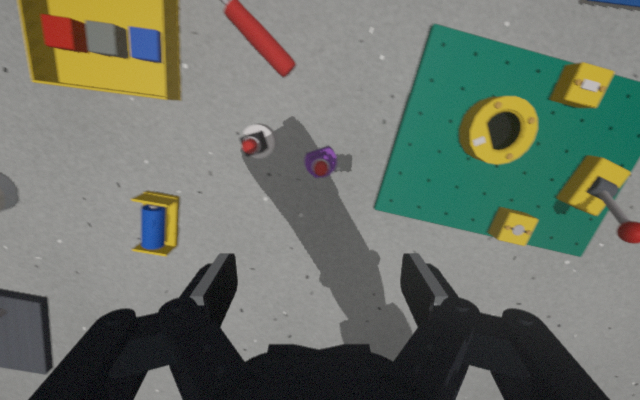

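The wrist view shows the lamp at (254,141), the purple look-alike at (320,162), the holder at (500,130) with its mark at (478,142), and the switch at (603,187). I'll enlarge these.

Run:
```python
from h import *
im=cv2.imread('pics/w1.png')
def crop(im,u,v,w,h,k): return cv2.resize(im[v-h:v+h,u-w:u+w],None,fx=k,fy=k,interpolation=cv2.INTER_CUBIC)
cv2.imwrite('pics/c3.png',crop(im,270,145,40,30,10))
cv2.imwrite('pics/c4.png',crop(im,500,130,50,45,6))
```

```text
(no output)
```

View pics/c3.png

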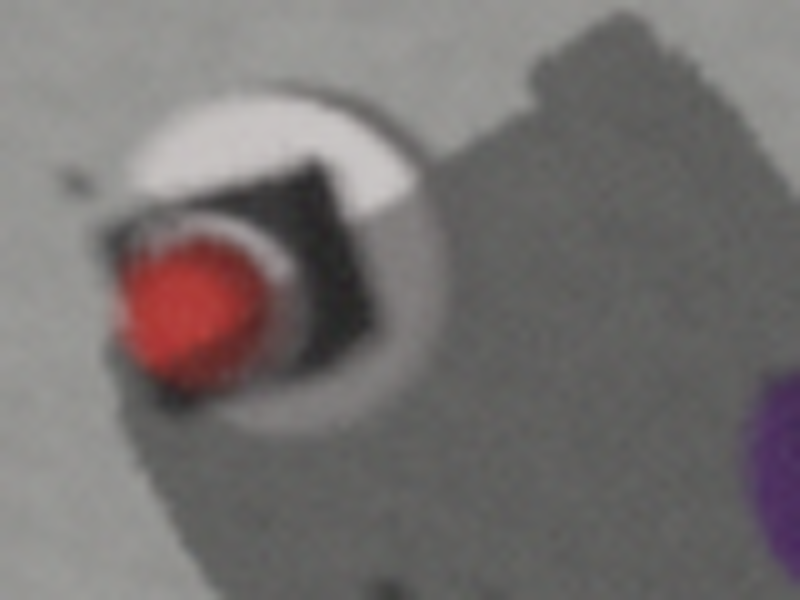

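View pics/c4.png

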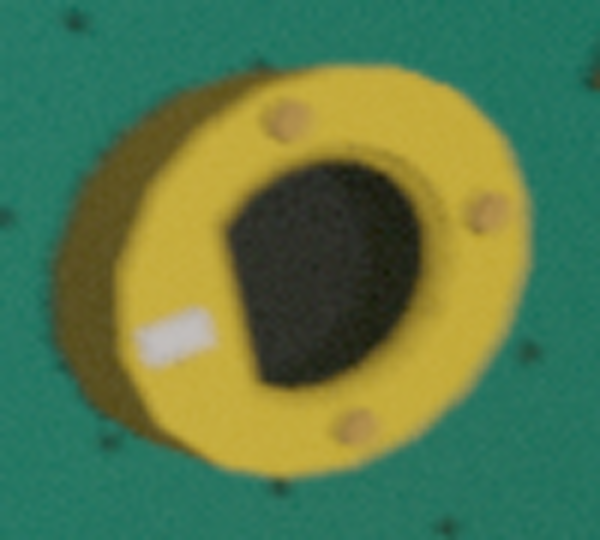

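```bash
cat >> h.py <<'E'
def holderfit(m,im,zr=0.042):
    hsv=cv2.cvtColor(im,cv2.COLOR_BGR2HSV)
    return hsv
E
python3 - <<'E'
from h import *
m=camera_model('wrist'); im=cv2.imread('pics/w1.png')
print("grip corners z=.062")
P=[onz(m,230+u/10,115+v/10,.062)[:2] for u,v in [(110,235),(320,163),(375,330),(172,405)]]
for p in P: print(p)
for i in range(4):
    d=P[(i+1)%4]-P[i]; print(np.linalg.norm(d),np.degrees(np.arctan2(d[1],d[0])))
# foot rim at z=.026, right side arc pts
A=[onz(m,230+u/10,115+v/10,.026)[:2] for u,v in [(130,180),(200,110),(270,92),(350,115),(415,175),(448,270),(425,350),(380,405),(310,435)]]
A=np.array(A)
q=np.linalg.lstsq(np.c_[2*A,np.ones(len(A))],(A**2).sum(1),rcond=None)[0];print("foot",q[:2],np.sqrt(q[2]+q[:2]@q[:2]))
# dome
print("dome",onz(m,230+19.2,115+31,.072))
# holder rim: bright yellow
hsv=cv2.cvtColor(im,cv2.COLOR_BGR2HSV)
B=np.array([onz(m,450+u/6,85+v/6,.042)[:2] for u,v in [(118,290),(130,240),(165,175),(220,120),(290,78),(350,65),(420,80),(480,120),(520,170),(532,240),(520,310),(490,370),(430,425),(370,460),(290,476),(230,466),(180,430),(145,380)]])
q=np.linalg.lstsq(np.c_[2*B,np.ones(len(B))],(B**2).sum(1),rcond=None)[0];c=q[:2];print("holder",c,np.sqrt(q[2]+q[:2]@q[:2]))
mk=onz(m,450+175/6,85+338/6,.042)[:2]; d=mk-c;print("mark yaw",np.degrees(np.arctan2(d[1],d[0])),np.linalg.norm(d))
a=onz(m,450+228/6,85+228/6,.039)[:2];b=onz(m,450+260/6,85+382/6,.039)[:2]
d=b-a;print("flat normal",np.degrees(np.arctan2(d[1],d[0]))-90, np.linalg.norm(d))
W=np.array([onz(m,450+u/6,85+v/6,.042)[:2] for u,v in [(118,290),(118,290)]])
E
```

```text
grip corners z=.062
[0.5230011  0.37336546]
[0.53719801 0.35036289]
[0.51933204 0.34046547]
[0.50456753 0.36291379]
0.02703091986660534 -58.31760268696964
0.0204242964672839 -151.01436706170693
0.026868528643328546 123.33336219926406
0.02119041566155482 29.552840921167338
foot [0.51817872 0.35961033] 0.022177118686146937
dome [0.51834728 0.36027831 0.072     ]
holder [0.60566101 0.05926698] 0.04159391963296214
mark yaw 126.41262393008464 0.031569789154766895
flat normal -234.76045151982908 0.03427925450990808
```

Run:
```python
from h import *
print(bot.read_state()['position'],bot.read_state()['t'])
m=camera_model('wrist');print(ray(m,320,200)[0])
t=camera_model('top'); print("holder top",onz(t,300.6,184.6,.042),"dome top",onz(t,211.6,209,.072))
im=get_image("wrist");cv2.imwrite("pics/w2.png",im[:,:,::-1]);
def crop(im,u,v,w,h,k): return cv2.resize(im[v-h:v+h,u-w:u+w],None,fx=k,fy=k,interpolation=cv2.INTER_CUBIC)
cv2.imwrite('pics/c5.png',crop(im[:,:,::-1],270,145,40,30,10))
cv2.imwrite('pics/c6.png',crop(im[:,:,::-1],500,130,50,45,6))
print(bot.read_state()['position'])
```

```text
[0.50277545 0.27131145 0.26627883] 2.25
[0.58043106 0.28949038 0.40847741]
holder top [0.60219881 0.04706987 0.042     ] dome top [0.51928073 0.34941748 0.072     ]
[0.50332401 0.26715767 0.26597651]
```

View pics/c5.png

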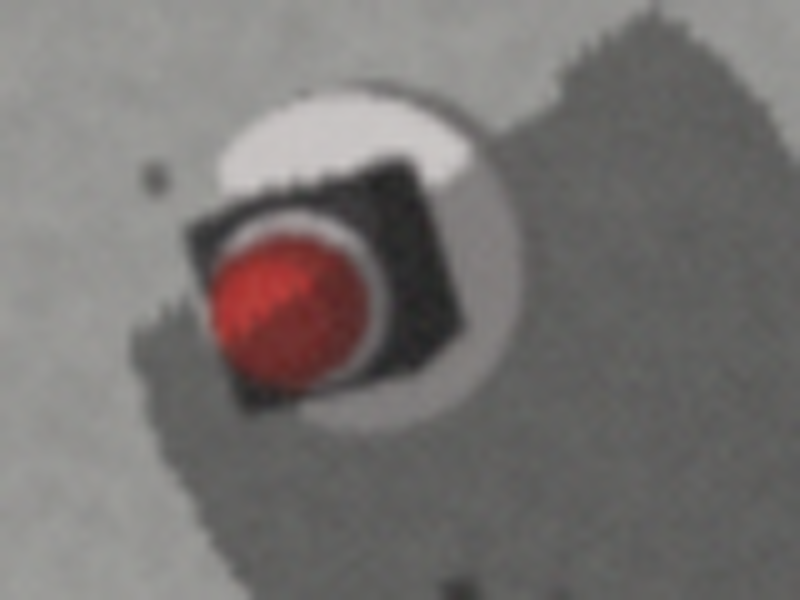

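View pics/c6.png

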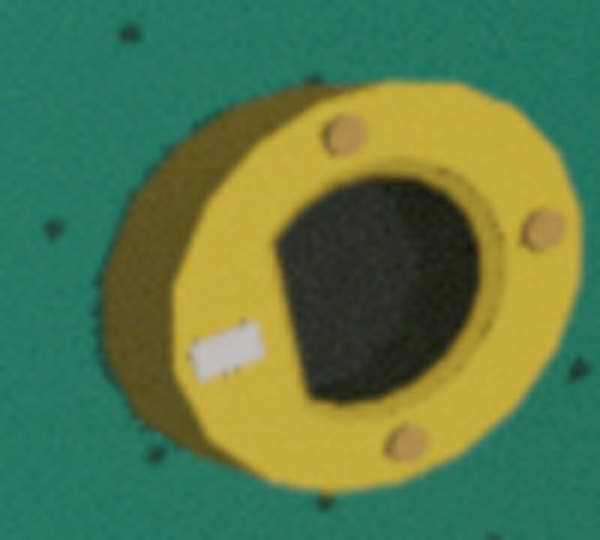

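The arm was still settling in that picture, so I'll take a settled one with the model saved.

```bash
cat >> h.py <<'E'
import pickle
def snap(name,cam='wrist'):
    m=camera_model(cam); s=bot.read_state(); im=get_image(cam)[:,:,::-1].copy()
    cv2.imwrite(f'pics/{name}.png',im); pickle.dump((m,s),open(f'pics/{name}.pkl','wb')); return m,s,im
def load(name):
    m,s=pickle.load(open(f'pics/{name}.pkl','rb')); return m,s,cv2.imread(f'pics/{name}.png')
def crop(im,u,v,w,h,k): return cv2.resize(im[v-h:v+h,u-w:u+w],None,fx=k,fy=k,interpolation=cv2.INTER_CUBIC)
def circ(A):
    A=np.array(A)[:,:2]; q=np.linalg.lstsq(np.c_[2*A,np.ones(len(A))],(A**2).sum(1),rcond=None)[0]
    return q[:2],np.sqrt(q[2]+q[:2]@q[:2])
E
python3 - <<'E'
from h import *
snap('w3');m,s,im=snap('w4'); print(s['position'],s['joint_velocities'].round(3),ray(m,320,200)[0], bot.read_state()['position'])
cv2.imwrite('pics/c7.png',crop(im,270,145,40,30,10))
cv2.imwrite('pics/c8.png',crop(im,540,140,90,80,4))
E
```

```text
[0.50395344 0.26423745 0.26596023] [ 0.05  -0.019  0.029  0.023  0.006  0.003  0.006] [0.5817264  0.28266184 0.40807651] [0.50439629 0.26245152 0.26605435]
```

View pics/c7.png

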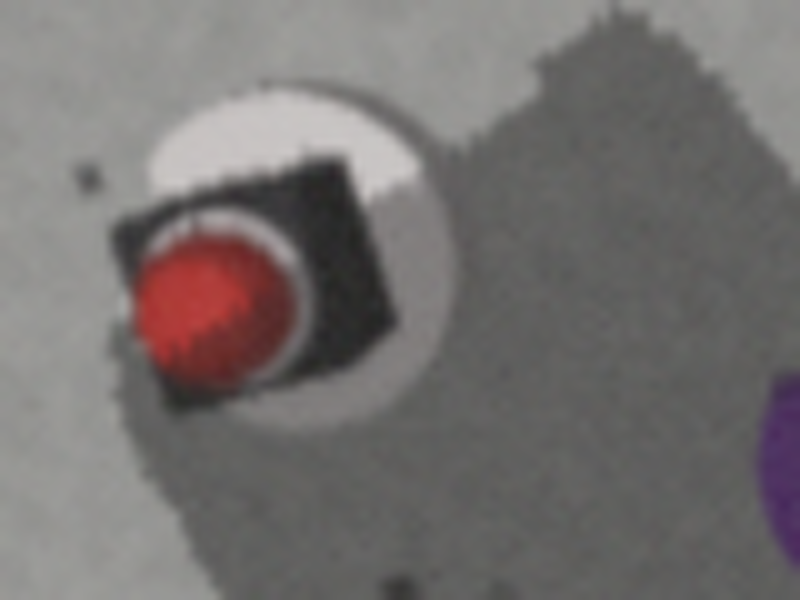

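View pics/c8.png

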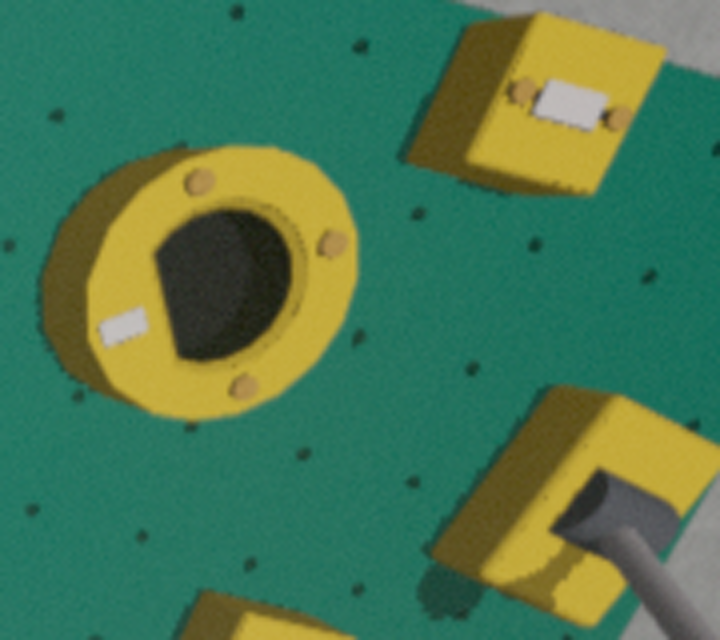

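Run:
```python
from h import *
m,s,im=load('w4')
L=lambda u,v,z:onz(m,230+u/10,115+v/10,z)[:2]
P=[L(u,v,.062) for u,v in [(112,230),(345,157)]]; d=P[1]-P[0];print('grip edge',P,np.linalg.norm(d),np.degrees(np.arctan2(d[1],d[0])))
P=[L(u,v,.062) for u,v in [(112,230),(170,408)]]; d=P[1]-P[0];print('grip left edge',np.linalg.norm(d),np.degrees(np.arctan2(d[1],d[0])))
c,r=circ([L(u,v,.026) for u,v in [(215,108),(280,88),(350,105),(420,160),(458,255),(445,330),(400,400),(350,428)]]);print('foot',c,r)
print('dome',L(215,310,.072))
H=lambda u,v,z:onz(m,450+u/4,60+v/4,z)[:2]
c,r=circ([H(u,v,.042) for u,v in [(88,290),(100,245),(125,205),(160,170),(200,150),(235,145),(280,148),(320,170),(348,205),(358,250),(350,300),(325,345),(290,380),(250,405),(195,419),(150,408),(110,365)]]);print('holder',c,r)
d=H(123,327,.042)-c;print('mark',np.linalg.norm(d),np.degrees(np.arctan2(d[1],d[0])))
d=H(178,357,.039)-H(156,256,.039);print('flat',np.linalg.norm(d),np.degrees(np.arctan2(d[1],d[0]))+90-180)
s0=H(195,184,.043);print('screws',[np.linalg.norm(H(u,v,.043)-c) for u,v in [(200,182),(332,243),(244,387)]])
t=camera_model('top');print(onz(t,300.6,184.6,.042))
```

```text
grip edge [array([0.5256724 , 0.36466319]), array([0.5403847, 0.3390258])] 0.029558877779780612 -60.150153004127205
grip left edge 0.021918231332128203 -152.96980079760326
foot [0.52065056 0.34960124] 0.02233629187432248
dome [0.52090811 0.34923369]
holder [0.60618387 0.04858505] 0.041521820819810124
mark 0.03131590203509648 128.12264733768652
flat 0.034018083320046404 -234.50443046800643
screws [np.float64(0.03313545168918103), np.float64(0.03342935557709761), np.float64(0.03471770097183416)]
[0.60219881 0.04706987 0.042     ]
```

Lamp at (0.521,0.350); by elimination its flat faces about 118° (the other three foot sides are round). Holder at (0.606,0.048), mark yaw about 127°. The jaws will go along 28°, clear of the purple one, which means a roll of +75°.

Request:
carry_out(
  moves="0.01 -0.01 0 7 1;0.02 -0.03 0.01 14 1;0.03 -0.05 0.03 21 1;0.034 -0.07 0.05 28 1;0.034 -0.08 0.06 35 1;0.034 -0.08 0.07 42 1;0.034 -0.08 0.075 49 1;0.034 -0.08 0.075 56 1",
)

```text
t: 3.07
position: [0.52, 0.3451, 0.1898]
tool_rot: [0.937, -0.35, -0.002, 0.002]
contact_force: [-0.1, -0.3, -2.2]
gripper_width: 0.0853
```

Request:
carry_out(
  moves="0 0 0 7 1;0 0 0 13 1;0 0 0 17 1;0 0 0 19 1;0 0 0 19 1;0 0 0 19 1;0 0 0 19 1",
)

```text
t: 3.65
position: [0.5197, 0.3472, 0.1909]
tool_rot: [0.868, -0.496, -0.001, 0.001]
contact_force: [0.1, -0.5, -0.7]
gripper_width: 0.0852
```

```bash
cat >> h.py <<'E'
from scipy.spatial.transform import Rotation as Rn
def tool(s=None):
    s=s or bot.read_state(); R=Rn.from_quat(s['tool_rot']).as_matrix(); return np.array(s['position']),R,np.degrees(np.arctan2(R[1,0],R[0,0]))
def delta(x,y,z,yaw):
    p,R,a=tool(); d=R.T@(np.array([x,y,z])-p); print('shift',d.round(4),'roll',round((a-yaw+180)%360-180,2))
E
python3 - <<'E'
from h import *
m,s,im=snap('w5');p,R,a=tool(s);print(p,a,s['joint_pos'].round(2),s['joint_velocities'].round(3))
E
```

```text
[0.51965466 0.34715163 0.19093966] -59.45420372601001 [-0.99  0.61  0.62  1.56 -0.38  1.1  -2.88] [ 0.01  -0.002 -0.012 -0.005 -0.003 -0.001 -0.002]
```

View pics/w5.png

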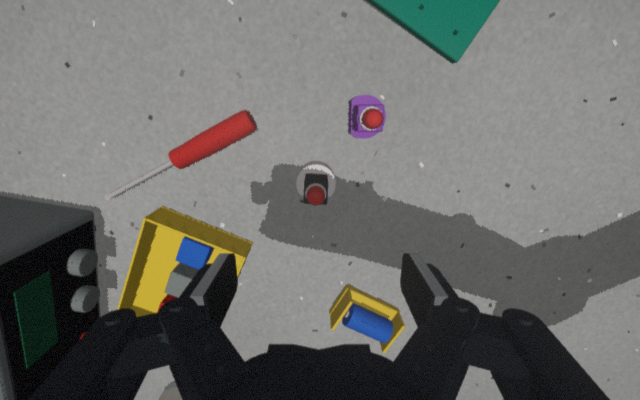

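Run:
```python
from h import *
m,s,im=load('w5')
cv2.imwrite('pics/c9.png',crop(im,317,180,40,30,10))
```

```text
(no output)
```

View pics/c9.png

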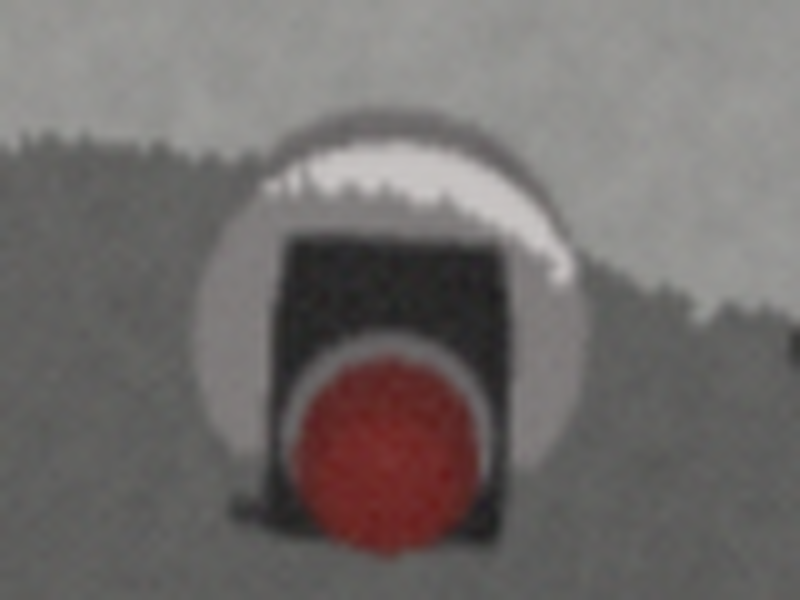

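The foot is visibly cut straight at the bottom of this view, so the flat faces the gripper side (−x tool). That confirms it. Now I'll measure.

Run:
```python
from h import *
m,s,im=load('w5')
L=lambda u,v,z:onz(m,277+u/10,150+v/10,z)[:2]
def e(a,b,z): d=L(*b,z)-L(*a,z); print(np.linalg.norm(d).round(4),np.degrees(np.arctan2(d[1],d[0])).round(1))
e((245,470),(530,468),.026); e((265,525),(495,545),.062); e((287,238),(497,242),.026)
print(circ([L(u,v,.026) for u,v in [(192,340),(205,260),(250,190),(320,150),(400,138),(480,160),(545,215),(580,280),(588,340),(570,410),(210,420)]]), 'dome',L(390,458,.072))
for z in (.08,):print('yaw now',tool()[2])
delta(.5205,.3490,.031,-60)
```

```text
0.0322 -149.1
0.0232 -154.7
0.0231 -150.6
(array([0.52085928, 0.35040941]), np.float64(0.022142292024691458)) dome [0.52053196 0.35016842]
yaw now -59.46049134849283
shift [-0.001  -0.0021  0.16  ] roll 0.54
```

Request:
carry_out(
  moves="-0.002 -0.002 0.02 0 1;-0.002 -0.002 0.05 0 1;-0.002 -0.002 0.08 0 1;-0.002 -0.002 0.105 0 1;-0.002 -0.002 0.13 0 1;-0.002 -0.002 0.147 0 1;-0.002 -0.002 0.157 0 1;-0.002 -0.002 0.16 0 1",
)

```text
t: 4.37
position: [0.5191, 0.3499, 0.0294]
tool_rot: [0.868, -0.496, -0.002, 0.002]
contact_force: [-0.1, 0.3, 0.0]
gripper_width: 0.0854
```

Request:
carry_out(
  moves="0 0 0 0 1;0 0 0 0 1;0 0 0 0 0.5;0 0 0 0 0.2;0 0 0 0 0;0 0 0 0 0;0 0 0 0 0;0 0 0 0 0",
  force=40,
)

```text
t: 5.03
position: [0.5197, 0.351, 0.0313]
tool_rot: [0.868, -0.496, -0.001, 0.001]
contact_force: [-1.1, 0.3, 3.3]
gripper_width: 0.0232
```

Run:
```python
from h import *
m,s,im=snap('w6');p,R,a=tool(s);print(p,a,s['gripper_width'],s['contact_force'],s['joint_pos'].round(2))
```

```text
[0.51971967 0.35101333 0.03128212] -59.4339485712227 0.023238386392230578 [-1.05362818  0.33859793  3.26364056] [-0.93  0.78  0.51  1.72 -0.51  0.78 -2.78]
```

View pics/w6.png

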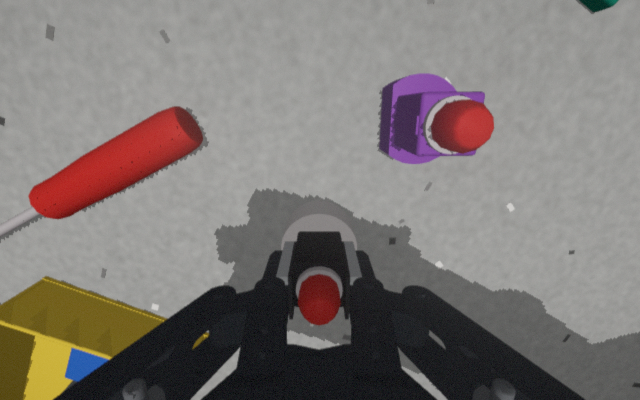

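Lamp gripped (opening 23.2 mm). Now the lift.

Request:
carry_out(
  moves="0 0 -0.005 0 0;0 0 -0.02 0 0;0 0 -0.04 0 0;0 0 -0.065 0 0;0 0 -0.09 0 0;0 0 -0.11 0 0;0 0 -0.12 0 0;0 0 -0.12 0 0",
)

```text
t: 5.75
position: [0.521, 0.3514, 0.1532]
tool_rot: [0.868, -0.496, 0.0, -0.0]
contact_force: [1.2, 0.2, -1.1]
gripper_width: 0.0235
```

Run:
```python
from h import *
print(tool(),bot.read_state()['gripper_width'],bot.read_state()['contact_force']);delta(.56,.12,.15,-53)
```

```text
(array([0.52104959, 0.35136394, 0.15316503]), array([[ 5.08376762e-01, -8.61134575e-01,  5.58359853e-04],
       [-8.61134755e-01, -5.08376629e-01,  3.69959414e-04],
       [-3.47277432e-05, -6.68901844e-04, -9.99999776e-01]]), np.float64(-59.44423291879026)) 0.023548760178817442 [ 1.19799392  0.22070258 -1.14305684]
shift [0.219  0.0841 0.0031] roll -6.44
```

Request:
carry_out(
  moves="0.015 0.006 0 -1 0;0.045 0.018 0 -2 0;0.08 0.031 0 -3 0;0.115 0.044 0 -4 0;0.15 0.058 0 -5 0;0.18 0.07 0 -6 0;0.205 0.079 0 -6.5 0;0.219 0.084 0 -6.5 0",
)

```text
t: 6.42
position: [0.5586, 0.1152, 0.1501]
tool_rot: [0.894, -0.447, -0.001, 0.003]
contact_force: [0.2, -0.4, 0.2]
gripper_width: 0.0232
```

Request:
carry_out(
  moves="0 0 0 0 0;0 0 0 0 0;0 0 0 0 0",
)

```text
t: 6.67
position: [0.5583, 0.1209, 0.1501]
tool_rot: [0.895, -0.445, -0.002, 0.002]
contact_force: [0.0, 0.5, -1.0]
gripper_width: 0.0232
```

Run:
```python
from h import *
m,s,im=snap('w7');p,R,a=tool(s);print(p,a,s['gripper_width'],s['joint_velocities'].round(3),s['joint_pos'].round(2))
print(proj(m,[.606,.0486,.042]))
```

```text
[0.55826445 0.12092591 0.15007863] -52.88439761843638 0.023219304227851796 [-0.018 -0.003 -0.003 -0.006  0.     0.     0.002] [-0.63  0.57  0.6   1.76 -0.39  0.94 -2.36]
[[325.08568276  97.24488384]]
```

View pics/w7.png

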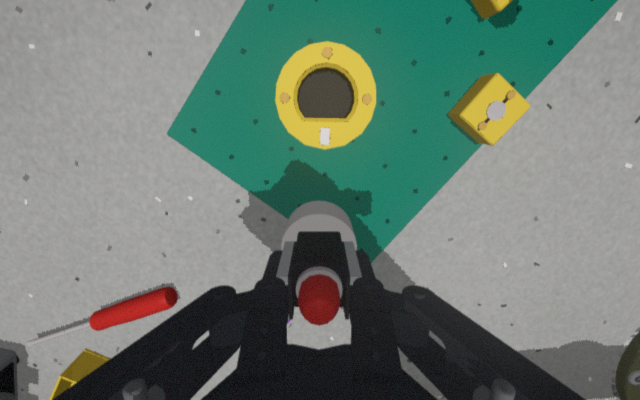

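The holder shows at (326,95), its mark at (325,136), and the lamp's foot at (318,240). I'll enlarge it and measure both from the same view.

Run:
```python
from h import *
m,s,im=load('w7')
cv2.imwrite('pics/c10.png',crop(im,326,97,60,60,5));cv2.imwrite('pics/c11.png',crop(im,318,255,50,60,8)[:, :])
```

```text
(no output)
```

View pics/c10.png

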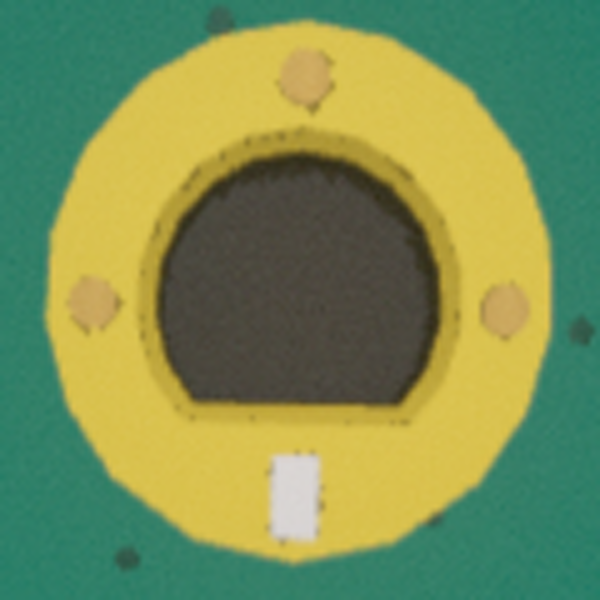

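Run:
```python
from h import *
m,s,im=load('w7')
cv2.imwrite('pics/c12.png',crop(im,318,240,50,45,6))
```

```text
(no output)
```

View pics/c12.png

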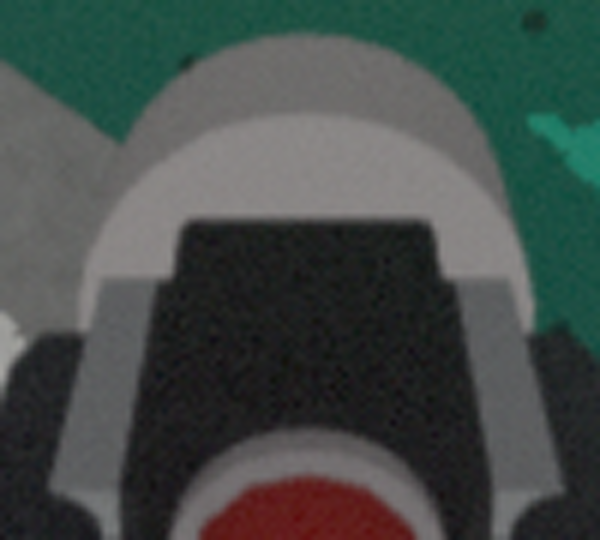

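Run:
```python
from h import *
m,s,im=load('w7'); p,R,a=tool(s)
H=lambda u,v,z:onz(m,266+u/5,37+v/5,z)[:2]
c,r=circ([H(u,v,.042) for u,v in [(305,20),(392,38),(475,92),(525,160),(550,240),(550,320),(525,415),(480,485),(395,543),(298,562),(198,540),(112,475),(70,405),(46,320),(50,235),(82,155),(150,75),(222,36)]]);print('holder',c,r)
ang=lambda d:np.degrees(np.arctan2(d[1],d[0])).round(1)
print('mark',ang(H(296,497,.042)-c),'flat',ang(H(410,420,.042)-H(180,415,.042))+90, ang(H(400,404,.04)-H(192,402,.04))+90,'screws',ang(H(505,310,.043)-H(93,303,.043))+90, ang(H(296,497,.042)-H(305,76,.043)))
L=lambda u,v,z:onz(m,268+u/6,195+v/6,z)[:2]
f,r=circ([L(u,v,.1448) for u,v in [(80,310),(90,260),(120,205),(170,155),(235,122),(300,113),(370,123),(430,150),(490,205),(520,255),(533,300)]]);print('foot',f,r,'tcp',p,'foot-tcp in tool',R.T[:2,:2]@(f-p[:2]))
print('grip edge',ang(L(430,220,.1448)-L(185,222,.1448))+90,'tool',a+180)
d=R.T[:2,:2]@(c-f);print('shift needed',d, 'using tcp',R.T[:2,:2]@(c-p[:2]))
```

```text
holder [0.60484691 0.04878683] 0.04206222349337756
mark 126.3 flat -54.099999999999994 -53.400000000000006 screws -53.80000000000001 126.3
foot [0.55894381 0.12001097] 0.021658974419388296 tcp [0.55826445 0.12092591 0.15007863] foot-tcp in tool [1.13952840e-03 1.03656021e-05]
grip edge -52.5 tool 127.11560238156362
shift needed [0.08449448 0.00637499] using tcp [0.08563401 0.00638536]
```

Request:
carry_out(
  moves="0.01 0.001 0 0 0;0.025 0.002 0 0.4 0;0.045 0.003 0 0.8 0;0.06 0.004 0 0.8 0;0.072 0.005 0 0.8 0;0.081 0.006 0 0.8 0;0.0845 0.0064 0 0.8 0;0.0845 0.0064 0 0.8 0",
)

```text
t: 7.38
position: [0.6049, 0.0478, 0.151]
tool_rot: [0.892, -0.452, -0.001, 0.001]
contact_force: [-0.3, 0.5, -0.9]
gripper_width: 0.0233
```

Request:
carry_out(
  moves="0 0 0 0 0;0 0 0 0 0;0 0 0.02 0 0;0 0 0.04 0 0;0 0 0.05 0 0;0 0 0.05 0 0;0 0 0.05 0 0;0 0 0.05 0 0",
)

```text
t: 8.05
position: [0.6052, 0.0484, 0.1021]
tool_rot: [0.892, -0.452, -0.0, 0.001]
contact_force: [0.6, -0.3, -0.7]
gripper_width: 0.023
```

Run:
```python
from h import *
m,s,im=snap('w8');p,R,a=tool(s);print(p,a,s['gripper_width'],s['joint_velocities'].round(3))
c=np.array([.60485,.04879]); print('remaining tool shift',R.T[:2,:2]@(c-p[:2])-[.00114,0], a+180)
cv2.imwrite('pics/c13.png',crop(im,318,240,70,60,5))
```

```text
[0.60516567 0.04837476 0.10209189] -53.732990911461584 0.022963665201088283 [ 0.002 -0.007  0.003 -0.005 -0.001 -0.002  0.001]
remaining tool shift [-1.66153204e-03  8.87781629e-06] 126.26700908853842
```

View pics/c13.png

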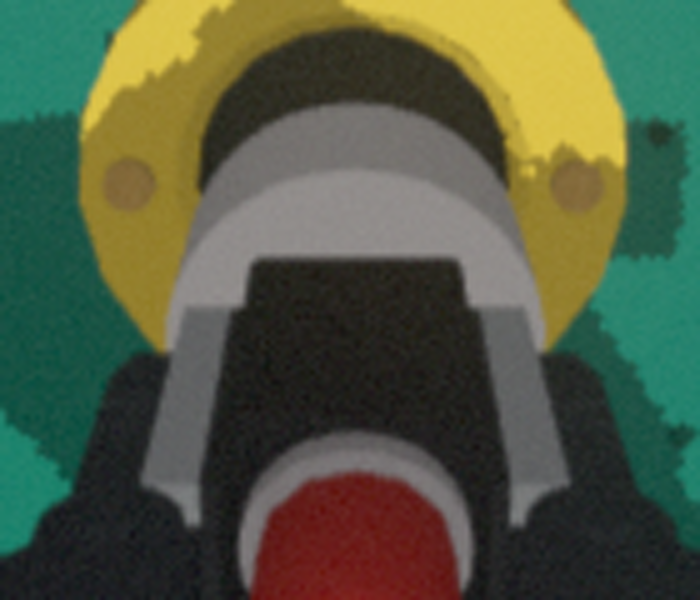

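Request:
carry_out(
  moves="-0.001 0 0.008 0 0;-0.001 0 0.018 0 0;-0.001 0 0.026 0 0;-0.001 0 0.032 0 0;-0.001 0 0.037 0 0;-0.001 0 0.041 0 0;-0.001 0 0.044 0 0;-0.001 0 0.044 0 0",
)

```text
t: 8.77
position: [0.6036, 0.049, 0.0564]
tool_rot: [0.892, -0.452, -0.001, 0.002]
contact_force: [0.2, -0.6, -0.7]
gripper_width: 0.0232
```

Request:
carry_out(
  moves="0 0 0.002 0 0;0 0 0.004 0 0;0 0 0.006 0 0;0 0 0.007 0 0;0 0 0.008 0 0;0 0 0.008 0 0",
)

```text
t: 9.27
position: [0.6041, 0.0491, 0.0512]
tool_rot: [0.892, -0.452, -0.001, 0.0]
contact_force: [-6.0, 1.1, 16.9]
gripper_width: 0.0234
```

It stopped with 17 N at TCP z 0.0512, which puts the lamp's bottom at about 0.020, the floor of the well. Next: ease off, release and rise a little.

Request:
carry_out(
  moves="0 0 -0.001 0 0;0 0 -0.002 0 0;0 0 -0.002 0 0.3;0 0 -0.002 0 0.7;0 0 -0.002 0 1;0 0 -0.002 0 1;0 0 -0.002 0 1;0 0 -0.002 0 1",
)

```text
t: 9.93
position: [0.6039, 0.049, 0.051]
tool_rot: [0.892, -0.452, -0.001, 0.001]
contact_force: [0.3, 0.3, 0.8]
gripper_width: 0.0838
```

Request:
carry_out(
  moves="0 0 -0.01 0 1;0 0 -0.03 0 1;0 0 -0.06 0 1;0 0 -0.09 0 1;-0.01 0 -0.12 0 1;-0.02 0 -0.15 0 1;-0.03 0 -0.16 0 1;-0.03 0 -0.16 0 1",
)

```text
t: 10.6
position: [0.5872, 0.0752, 0.2146]
tool_rot: [0.892, -0.451, 0.001, -0.001]
contact_force: [1.1, -0.2, -1.0]
gripper_width: 0.0852
```

Request:
carry_out(
  moves="0 0 0 0 1;0 0 0 0 1;0 0 0 0 1",
)

```text
t: 10.85
position: [0.586, 0.073, 0.2097]
tool_rot: [0.892, -0.452, -0.002, 0.002]
contact_force: [-0.2, 0.1, -0.3]
gripper_width: 0.0855
```

Run:
```python
from h import *
m,s,im=snap('w9');p,R,a=tool(s);print(p,a,s['gripper_width'],s['joint_velocities'].round(3),s['joint_pos'].round(2))
mm,ss,st=snap('s9','scene')
cv2.imwrite('pics/c14.png',crop(st,325,230,70,50,5))
```

```text
[0.58598486 0.07298945 0.20972036] -53.782192407732175 0.08554849741186994 [ 0.005  0.003  0.001 -0.004  0.     0.003 -0.003] [-0.56  0.54  0.64  1.63 -0.35  1.09 -2.33]
```

View pics/w9.png

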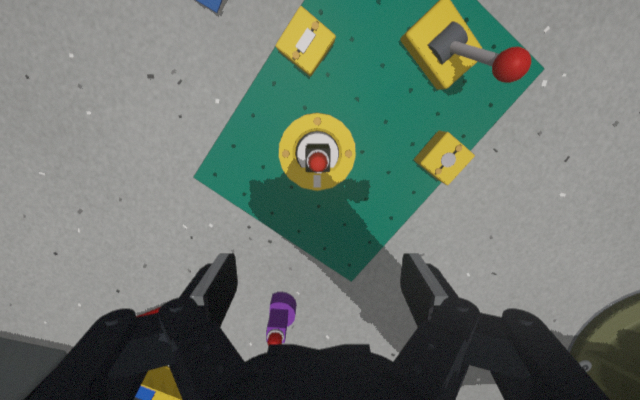

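View pics/c14.png

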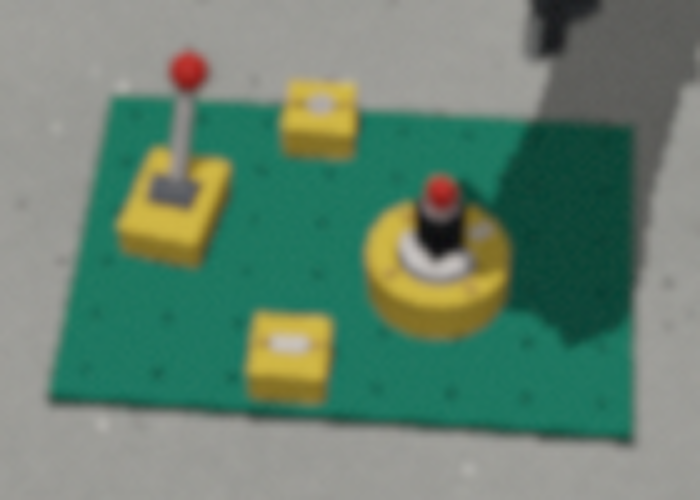

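The lamp sits in the holder with the foot sunk in and the flat by the mark. Scene picture: lamp at crop (440,215), the lever still leaning to the robot side (off). Now I'll check the depth numerically and measure the switch.

Run:
```python
from h import *
m,s,im=load('w9'); ms,_,st=load('s9')
def redc(im,u,v,w):
    hsv=cv2.cvtColor(im,cv2.COLOR_BGR2HSV); a=cv2.inRange(hsv,(0,130,60),(8,255,255))|cv2.inRange(hsv,(172,130,60),(180,255,255))
    b=np.zeros_like(a); b[v-w:v+w,u-w:u+w]=a[v-w:v+w,u-w:u+w]; M=cv2.moments(b,True); return M['m10']/M['m00'],M['m01']/M['m00'],M['m00']
def tri(p1,p2):
    c1,d1=ray(m,*p1[:2]);c2,d2=ray(ms,*p2[:2]); A=np.c_[d1,-d2]; k=np.linalg.lstsq(A,c2-c1,rcond=None)[0]; a=c1+k[0]*d1;b=c2+k[1]*d2; return (a+b)/2,np.linalg.norm(a-b)
a=redc(im,511,64,25);b=redc(st,255+188//5,180+70//5,8);print(a,b,'ball',tri(a,b))
a=redc(im,317,160,14);b=redc(st,255+440//5,180+192//5,7);print(a,b,'dome',tri(a,b))
cv2.imwrite('pics/c15.png',np.hstack([crop(im,455,45,65,45,6)[:, :780][:540]]))
cv2.imwrite('pics/c16.png',crop(im,317,152,45,42,7))
```

```text
(511.537708129285, 64.13026444662096, 1021.0) (292.34285714285716, 193.94285714285715, 35.0) ball (array([ 0.52786902, -0.1074878 ,  0.10339734]), np.float64(0.0006314261478779545))
(317.43542435424354, 162.03321033210332, 271.0) (342.92, 218.2, 25.0) dome (array([0.60457276, 0.04873449, 0.09070566]), np.float64(0.00021199530577186652))
```

View pics/c15.png

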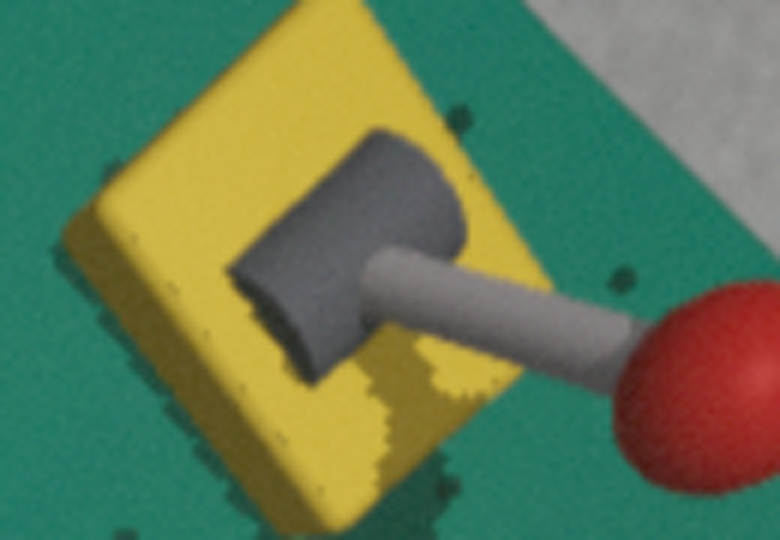

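View pics/c16.png

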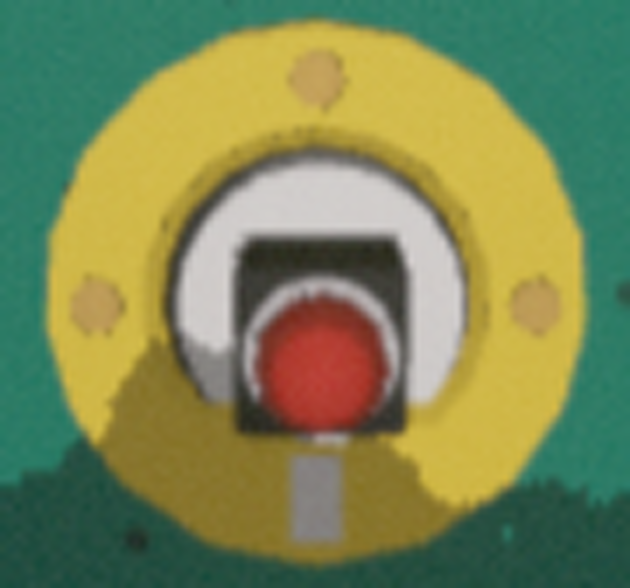

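The dome triangulates to z 0.0907 (expected 0.091 when home), so the lamp is fully in. Now the block axes.

Run:
```python
from h import *
m,s,im=load('w9')
B=lambda u,v,z=.037:onz(m,390+u/6,v/6,z)[:2]
a,b=B(97,205),B(335,532); d=a-b;print(a,b,'edge',np.linalg.norm(d),np.degrees(np.arctan2(d[1],d[0])))
b2=B(560,300);d=B(355,0)-b2;print('right edge',np.degrees(np.arctan2(d[1],d[0])))
d=B(97,205)-B(300,0);print('top edge',np.degrees(np.arctan2(d[1],d[0])))
```

```text
[ 0.60297103 -0.09612617] [ 0.536618   -0.08312477] edge 0.06761479389839736 -11.086237865699196
right edge -10.371264981893193
top edge 80.55421507132446
```

Switch block: x axis at −10.5°, centre (0.565,−0.114). The predicted ball position when off, (0.528,−0.107), matches the measurement, so the lever is still off. Next I'll go behind the ball on the robot side with the fingers shut.

Request:
carry_out(
  moves="0.006 0.014 0 -4 0.5;0.018 0.042 0 -10 0;0.032 0.075 0 -17 0;0.046 0.108 0 -24 0;0.058 0.138 0 -31 0;0.068 0.162 0 -37 0;0.075 0.178 0 -42 0;0.078 0.184 0 -43.3 0",
)

```text
t: 11.62
position: [0.4822, -0.1018, 0.2115]
tool_rot: [0.996, -0.091, -0.002, 0.001]
contact_force: [0.4, 0.7, 0.3]
gripper_width: -0.0001
```

Request:
carry_out(
  moves="0 0 0 0 0;0 0 0 0 0;0 0 0 0 0",
)

```text
t: 11.87
position: [0.4847, -0.0975, 0.2113]
tool_rot: [0.996, -0.091, -0.002, 0.001]
contact_force: [0.3, -0.6, 0.1]
gripper_width: 0.0001
```

Run:
```python
from h import *
m,s,im=snap('w10');p,R,a=tool(s);print(p,a,s['gripper_width'],s['joint_pos'].round(2));delta(.4836,-.0991,.088,-10.5)
```

```text
[ 0.4846892  -0.09750048  0.21130005] -10.470441984728359 8.272581114254376e-05 [-0.19  0.35  0.47  1.87 -0.19  0.96 -1.39]
shift [-0.0005  0.0017  0.1233] roll 0.08
```

View pics/w10.png

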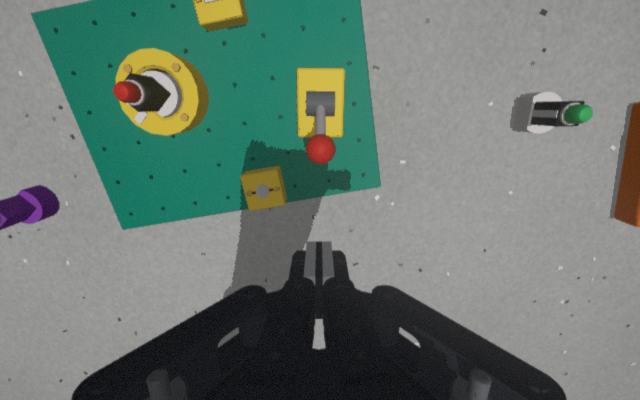

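The ball (320,149) is straight ahead of the shut fingers (319,255). Now down, then push.

Request:
carry_out(
  moves="0 0.001 0.015 0 0;0 0.001 0.04 0 0;0 0.001 0.065 0 0;0 0.001 0.09 0 0;0 0.001 0.11 0 0;0 0.001 0.12 0 0;0 0.001 0.123 0 0;0 0.001 0.123 0 0",
)

```text
t: 12.58
position: [0.4839, -0.099, 0.0883]
tool_rot: [0.996, -0.091, -0.002, 0.001]
contact_force: [-0.4, -0.9, 1.2]
gripper_width: -0.0
```

Request:
carry_out(
  moves="0.005 0 0 0 0;0.015 0 0 0 0;0.025 0 0 0 0;0.035 0 0 0 0;0.045 0 0 0 0;0.055 0 0 0 0;0.063 0 0 0 0;0.07 0 0 0 0",
)

```text
t: 13.25
position: [0.5541, -0.1123, 0.0897]
tool_rot: [0.996, -0.091, -0.0, 0.001]
contact_force: [-0.9, 0.4, 1.8]
gripper_width: -0.0
```

Request:
carry_out(
  moves="0.006 0 0 0 0;0.012 0 0 0 0;0.018 0 0 0 0;0.022 0 0 0 0;0.026 0 0 0 0;0.028 0 0 0 0",
)

```text
t: 13.75
position: [0.5799, -0.1171, 0.0882]
tool_rot: [0.996, -0.091, -0.002, 0.001]
contact_force: [-5.8, 0.8, 2.8]
gripper_width: 0.0002
```

Run:
```python
from h import *
m,s,im=snap('w11');p,R,a=tool(s);print(p,a,s['contact_force'])
d=p[:2]-[.5652,-.1142];print('s',d@[.983,-.182])
```

```text
[ 0.57991574 -0.11708156  0.08817094] -10.444276586018642 [-5.82313349  0.78408278  2.7778534 ]
s 0.014990013499344717
```

View pics/w11.png

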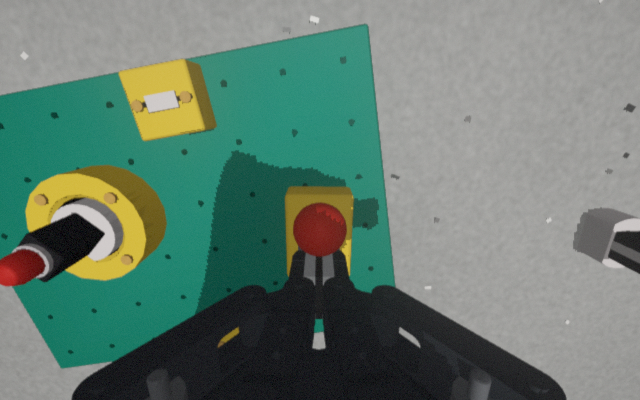

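The force rose to 5.8 N just where the stop was predicted. A bit more push, then back away.

Request:
carry_out(
  moves="0.003 0 0 0 0;0.005 0 0 0 0;0.005 0 0 0 0;0.005 0 0 0 0",
)

```text
t: 14.13
position: [0.5801, -0.1171, 0.088]
tool_rot: [0.996, -0.091, -0.006, -0.0]
contact_force: [-15.5, 2.7, 9.2]
gripper_width: -0.0
```

Request:
carry_out(
  moves="-0.01 0 0 0 0;-0.03 0 0 0 0;-0.05 0 0 0 0;-0.07 0 -0.02 0 0;-0.08 0 -0.04 0 0;-0.09 0 -0.07 0 0;-0.09 0 -0.09 0 0;-0.09 0 -0.1 0 0",
)

```text
t: 14.8
position: [0.498, -0.1021, 0.1917]
tool_rot: [0.996, -0.091, 0.001, 0.001]
contact_force: [0.8, -0.3, 0.7]
gripper_width: 0.0
```

Request:
carry_out(
  moves="0 0 0 0 0;0 0 0 0 0;0 0 0 0 0",
)

```text
t: 15.05
position: [0.4966, -0.1013, 0.1874]
tool_rot: [0.996, -0.091, -0.002, 0.001]
contact_force: [0.0, -0.8, -0.1]
gripper_width: -0.0002
```

Run:
```python
from h import *
m,s,im=snap('w12');ms,_,st=snap('s12','scene');print(tool(s)[0])
def redc(im):
    hsv=cv2.cvtColor(im,cv2.COLOR_BGR2HSV); a=cv2.inRange(hsv,(0,130,60),(8,255,255))|cv2.inRange(hsv,(172,130,60),(180,255,255))
    n,l,stt,c=cv2.connectedComponentsWithStats(a); return [(c[i].round(1),stt[i,4]) for i in range(1,n) if stt[i,4]>12]
print(redc(im));print(redc(st)); print(proj(m,[.6029,-.1211,.104]),proj(ms,[.6029,-.1211,.104]))
cv2.imwrite('pics/c17.png',crop(st,325,230,70,50,5))
```

```text
[ 0.49659665 -0.10128727  0.18743638]
[(array([319.4,  63.7]), np.int32(1056)), (array([108.6, 106.6]), np.int32(533))]
[(array([414.7, 204.7]), np.int32(15)), (array([284.3, 211.3]), np.int32(47)), (array([342.8, 218.1]), np.int32(24)), (array([530.2, 243.5]), np.int32(144)), (array([451.2, 252.5]), np.int32(245)), (array([193.4, 248.4]), np.int32(62))]
[[319.36951448  64.51260991]] [[284.56451522 211.43859757]]
```

View pics/w12.png

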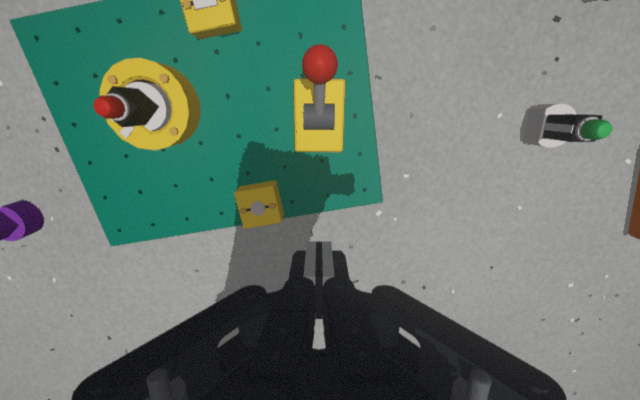

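View pics/s12.png

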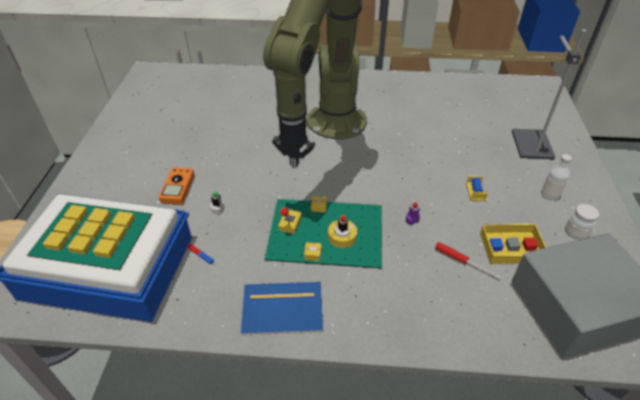

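The ball is at the predicted fully-on spot in both views, within 1 px. The lamp dome is unmoved at scene (342.8,218.1), and the other items are where they were. I'm handing in.

```bash
python3 -c "
from station import bot
print(bot.sign_off())"
```

```text
the job is handed in; nothing more can be done
None
```

The red-domed lamp is plugged fully into the yellow holder with its flat matched to the well's. After that I threw the switch to on, let go, and handed the job in at about 15 s. No verdict comes back.

- **Lamp:** pushing it in met 17 N at the depth of the well floor. After release, its dome measured 90.7 mm above the table, against 91 mm expected when home. The wrist picture showed the flat on the side of the white mark.
- **Switch:** it was still off when the lamp went in. I pushed it until it hit the stop (about 18 N), then backed away. The red ball then lay within about 1 px of the computed fully-on position in both cameras, and the gripper was touching nothing.
- **Other items:** in the last scene picture the spare, purple look-alike, magnet, battery block, screwdriver and meter looked unmoved. I checked that by eye only.
- **One disagreement:** my first wrist measurement put things about 10 mm off because the arm was still swaying. I discarded it and measured again once the arm had settled.

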